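Pop the label printer open and load a fresh roll

ROBOT

A 6-joint arm with a two-finger parallel gripper is mounted at the origin on a cart in front of the work surface, level with it; the furniture and walls round the work are solid. World frame = base frame: x ahead of the robot, y to its left, z up, the work surface at z = 0. Lengths are in mm, angles in rad, forces in N, time in s.
With the tool pointing down it reaches from about 350 to 775 mm from the base axis. Payload 7.3 kg.
Tool frame: the origin (TCP) lies at the very end of the fingers, on their centre line; the grasp point (between the pads) lies 19 mm behind it (bot.grip_point_offset is the distance from the TCP to the grasp point, in mm); z points along the fingers, y is the line along which they close (so a half turn about z gives the same grasp; the last joint's range is limited). The gripper opens to 92 mm and grips with 3 to 60 N. Pads are 19 mm wide; open, the fingers measure 130 mm over their backs; the gripper's body (75 mm by 190 mm) begins 47 mm behind the grasp point.
Start: joints at [-1.454, 0.342, 1.524, -0, 1.275, -0.146], TCP at [136.409, -506.989, 226.741] pointing down, gripper open.
Joint ranges: [-2.53, 2.53], [-0.77, 2.02], [0.04, 2.7], [-1, 4.14], [0.28, 2.66], [-3.11, 3.11]. Speed limits (rad/s): [2.57, 2.57, 3.14, 3.14, 3.14, 3.14].

INTERFACE

Orientations are given as [roll, pitch, yaw] about the fixed x, y, z axes, in that order (R = Rz(yaw) Ry(pitch) Rx(roll)).
In Python, from plant import bot gives the robot as it stands. The module is installed in compiled form; this text tells all that it offers.
- The arm moves only by the shell command python3 -m jog 'ROWS' [OPENING]. ROWS is JSON, a list of rows, each a list of 6 numbers: the shift along the tool's x, y, z in mm, then the turn, a rotation vector about the tool's x, y, z in rad. In form: [[dx, dy, dz, rx, ry, rz], ...]. A call has 1 to 12 rows; each row shifts and turns the commanded pose from where the row before left it, along the tool's axes as they then stand; what a row does not reach is not made up. A row lasts 1/10 s, in which the tool goes at most 50 mm and 8.59 degrees, less where a joint would pass 70% of its speed; a pose out of reach is approached as far as the arm can. A call with a gripper value outside its range is refused whole. OPENING is the opening in per cent of the stroke, from 0 (shut) to 100 (fully open), set as the call begins (- or left out, the last holds). The fingers move at their own pace and stop on an object; the grip force is fixed at half the most. Time passes only in rows, so rows that do not move let the fingers close. It gives the time, the measured TCP pose, the force, the opening and the grip force at its end, in the units of the state.
- bot.get_obs(): the state, without advancing time (a new reading comes with each control period).
- bot.capture(name): name is "scene" or "top"; returns the picture (400x640x3 uint8, red, green, blue); there is no depth.
- bot.camera_model(name): a dict with "fx", "fy", "cx", "cy" (pixels), "position" and "orientation" of the camera in the world. Camera axes: x right, y down, z forward; pixel columns grow to the right and rows downward; lengths in mm; the calibration is good to about 2 mm. A picture is of the moment at which its call begins. camera_model takes no time and is no camera call.
- bot.close_job(): hands the job in; it is judged then, once.
Trained networks look in the newest picture that a camera, given by its name, has taken for a name from the list of things; names that differ only in an ending like _2 or _b are one class to them, and where a whole thing is asked for, a point or a joint stands for the part that bears it (a point fixed in the world has none). Each returns a list of dicts, best first, with "p" (0 to 1); they miss things now and then, are a little off and sometimes report something else, mostly with a low value. They report only what shows in the picture. A call takes as long as a camera call. They do not tell look-alikes from the thing itself.
- bot.outline_of(target, camera): "mask" (400x640 bool, what is visible of it) and "pixel" ([column, row] in pixels, amid what is visible of it).
The state is a dict: "time": time; "joint_positions": joint angles; "dq": joint speeds; "tau": joint torques, N m; "tool_pos": TCP position; "tcp_rot": TCP orientation; "contact_force": force on the tool from outside, world axes, zero at the start; "moment": the same for the moment, N m; "grip_width": finger opening in mm; "finger_force": force on a finger pad.
Only numpy, scipy, OpenCV 4.12 (cv2) and the standard library are available. Lean on these libraries where they do the work, as an engineer would, in place of code of your own. Each camera call takes 0.05 s, during which the arm holds its last target. There are 200 camera calls.

TASK

Press the release button on the front deck of the label printer, feeling for the catch and never forcing the button, until the latch lets go, and let the sprung cover swing fully open by itself without touching it. Then pick up the roll of labels standing beside it, set it down flat into the round nest in the open bay and let go of it, leaving the cover open. Do not drop the roll in, and leave the other things where they are.

Things in the scene. Friction and masses are not known exactly. Their poses are not given: they have to be found in the camera images.
- button_top (a point): centre of the top face of the printer's release button, a grey plate 28 (printer x) x 42 (printer y) mm standing 22 mm above the deck, pressed straight down; axes as the printer's; moves with the button. Needs 5 to 9 N to open the latch; over 18 N damages it
- button (a joint): how far the button is down, m: 0 up; springs back. Takes 0.5 N to start, then 0.15 N per mm. After an idle play of 0 to 15 mm that differs from printer to printer and cannot be seen, it meets the latch: 3 N more to move it, then 0.8 N per mm, and the latch lets go 3 to 4 mm beyond that point, at 5 to 9 N in all; about 1 mm later the button meets a hard stop
- cover (a joint): opening angle of the cover, rad: 0 shut and latched, about 1.92 fully open (leaning back past upright). Once the latch lets go a spring swings it up and back in about 1 s; the button need not be held after the cover has begun to rise
- cover_edge (a point): middle of the cover's front edge, on its top. The cover is a flat plate 142 mm deep, 150 mm wide, 5 mm thick, hinged along the printer's rear top edge; shut, its top is 68 mm above the table and its front edge lies 50 mm behind the button's centre
- printer: white label printer fixed to the table, 235 long (x), 150 wide (y), 68 mm high. Origin on the table, 128 mm behind its front face; x points from the front (button deck, 42 mm high, robot's side) to the rear. Button at x = -92, hinge at x = +100 mm, 65 mm up. Roll bay under the cover: floor 12 mm above the table, inside 124 (x) by 140 mm (y), walls up to 62 mm above the table
- nest (a point): centre of the round nest on the bay's floor, at floor height (12 mm above the table), printer x = +33.5 mm, y = 0; axes as the printer's. The nest is a ring 7 mm high, 80 mm inside diameter, 90 mm outside diameter, into which the roll fits with its axis upright
- label_roll: roll of labels, a beige cylinder 68 mm in diameter, 40 mm high, standing on its flat face with the axis (z) upright; origin at the centre of its underside; about 0.12 kg
- stapler: bystander: stapler, 36 (x) 150 (y) x 52 mm, beyond the roll; origin at the centre of its underside
- glue_stick: bystander: glue stick lying on its side, 98 mm long (y), 30 mm thick; origin at the centre of its underside
- date_stamp: bystander: self-inking date stamp standing on the table, 50x82x103 mm; origin at the centre of its underside
Mind the look-alikes: they are no part of the job. There is more than one size of the label_roll; the one meant has the size given above.

How it is judged (in metres and radians):
On the way, in this order (a step that is already met when the one before it is completed fails the run):
1. the cover has swung fully open by itself (value of joint cover above 1.8 rad), for 0.2 s.
2. the roll is down in the nest (horizontal distance between label_roll and nest below 0.009 m and z of label_roll in the frame of nest below 0.004 m and angle between the z axis of label_roll and the z axis of nest, either way round below 0.08 rad), for 0.2 s.
At the end, for the whole second after the job is handed in: The cover stands open beyond 1.8 rad, the button is up again, and the roll rests flat in the nest (axis within 9 mm of the nest's centre, underside within 4 mm of the bay floor, tilt under 0.08 rad), at rest and released (all of step 2 and value of joint cover above 1.8 rad and value of joint button below 0.002 m and linear speed of label_roll below 0.01 m/s); the robot touches nothing.
It fails at once if the robot presses the button with more than 18 N (contact force between any of the fingers, the arm and button above 18 N).
It fails at once if the robot touches the cover (more than 2 N) (contact force between any of the fingers, the arm and cover above 2 N).
It fails at once if the roll is let go over the bay more than 25 mm above its nest (horizontal distance between label_roll and nest below 0.06 m and z of label_roll in the frame of nest above 0.025 m and contact force between the fingers and label_roll below 0.02 N).
It fails at once if a bystander is moved more than 20 mm (distance of any of stapler, glue_stick, date_stamp from where it was at the start of the episode above 0.02 m).
It also fails if it takes over 67 s, if anything falls off the work surface, if the arm or the gripper's body presses on something with over 40 N, if the wrist force passes 120 N, or if a joint passes its speed limit or range.

## Working session

There is one attempt and no reset: what is moved stays moved. The work goes in short steps, Python scripts to look and compute and a shell command to move; the robot and the scene stay as the last step left them, time stands still between calls to the robot, and variables do not carry over. Pictures are saved under pics/ and viewed, at most 10 in all, crops included, and the job is handed in when it is done.

```bash
mkdir -p pics; python3 - <<'E'
from plant import bot
import cv2,numpy as np
for c in("scene","top"):
    im=bot.capture(c); cv2.imwrite(f"pics/{c}0.png",im[:,:,::-1]); print(c,bot.camera_model(c))
    for t in("button_top","label_roll","printer","cover_edge","stapler","glue_stick","date_stamp"):
        for d in bot.outline_of(t,c)[:3]:
            r=cv2.minAreaRect(np.argwhere(d["mask"])[:,::-1].astype(np.float32)); print(t,round(d["p"],2),np.round(d["pixel"]),int(d["mask"].sum()),np.round(r[0]),np.round(r[1]),round(r[2]))
o=bot.get_obs();print(o["time"],o["tool_pos"],o["tcp_rot"],o["contact_force"],o["grip_width"])
E
```

```text
scene {'fx': 376.15279472338557, 'fy': 376.15279472338557, 'cx': 316.85976632674686, 'cy': 207.62524785521532, 'position': array([-93.82017932, 714.01728987, 560.35262092]), 'orientation': array([-2.16663932,  0.01157221, -2.09718824])}
button_top 0.49 [380. 192.] 209 [382. 194.] [13. 19.] 63
label_roll 0.73 [335. 226.] 406 [334. 226.] [21. 20.] 90
label_roll 0.72 [305. 246.] 868 [304. 246.] [32. 30.] 90
label_roll 0.62 [295. 290.] 2444 [294. 290.] [57. 50.] 87
printer 0.65 [361. 191.] 4128 [360. 188.] [100.  54.] 32
cover_edge 0.85 [350. 173.] 1528 [350. 174.] [67. 35.] 26
cover_edge 0.73 [384. 196.] 194 [383. 194.] [13. 17.] 63
stapler 0.62 [279. 211.] 603 [274. 207.] [47. 19.] 51
glue_stick 0.87 [387. 265.] 607 [386. 263.] [45. 16.] 45
date_stamp 0.65 [251. 221.] 1592 [252. 222.] [47. 39.] 74
top {'fx': 474.6750204854934, 'fy': 474.6750204854934, 'cx': 318.3404458862776, 'cy': 193.4654340812934, 'position': array([ 341.39345814,  319.95764391, 1050.27338765]), 'orientation': array([-2.95964787,  0.00686811, -1.56723064])}
button_top 0.54 [396. 195.] 276 [394. 192.] [14. 21.] 82
label_roll 0.82 [275. 211.] 812 [278. 214.] [33. 31.] 45
label_roll 0.79 [229. 266.] 1677 [236. 266.] [45. 47.] 90
label_roll 0.76 [327. 196.] 388 [323. 198.] [22. 23.] 45
printer 0.62 [388. 155.] 7896 [386. 157.] [111.  74.] 80
cover_edge 0.56 [383. 137.] 4410 [385. 137.] [65. 70.] 80
stapler 0.86 [279. 136.] 1050 [280. 133.] [67. 17.] 86
glue_stick 0.63 [334. 271.] 592 [334. 275.] [13. 46.] 4
date_stamp 0.97 [239. 164.] 1225 [236. 164.] [31. 42.] 90
0.8 [ 136.42881343 -506.99977924  226.75977914] [3.14143214e+00 1.85991338e-05 2.62836166e-01] [-0.08325137 -0.21639599 -0.30233377] 91.89444217834959
```

View pics/top0.png

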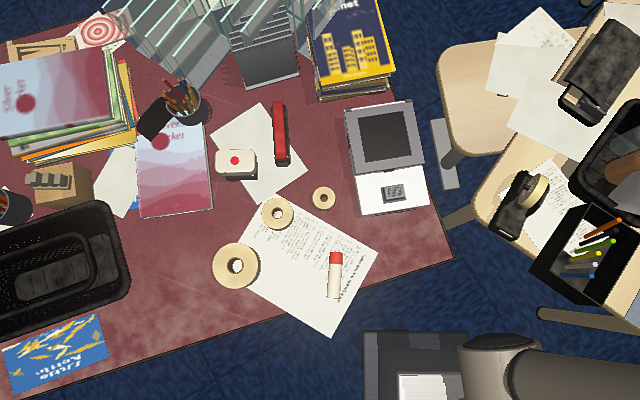

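```bash
cat > h.py <<'E'
import numpy as np,cv2
from scipy.spatial.transform import Rotation as R
from plant import bot
def ray(c,px,z):
    m=bot.camera_model(c);d=R.from_euler('xyz',m["orientation"]).apply([(px[0]-m["cx"])/m["fx"],(px[1]-m["cy"])/m["fy"],1])
    p=np.array(m["position"]);return p+d*(z-p[2])/d[2]
def proj(c,P):
    m=bot.camera_model(c);q=R.from_euler('xyz',m["orientation"]).inv().apply(np.atleast_2d(P)-m["position"])
    return np.c_[q[:,0]/q[:,2]*m["fx"]+m["cx"],q[:,1]/q[:,2]*m["fy"]+m["cy"]]
def cyl(c,xy,r,h):
    a=np.linspace(0,2*np.pi,60);P=np.vstack([np.c_[xy[0]+r*np.cos(a),xy[1]+r*np.sin(a),0*a+z] for z in(0,h)])
    return cv2.convexHull(proj(c,P).astype(np.float32))
E
python3 - <<'E'
from h import *
from scipy.optimize import least_squares
bot.capture("top");bot.capture("scene")
for c in("top","scene"):
    for d in bot.outline_of("label_roll",c)[:3]:
        ys,xs=np.nonzero(d["mask"]);b=np.array([np.percentile(xs,1),np.percentile(ys,1),np.percentile(xs,99),np.percentile(ys,99)])
        x0=ray(c,d["pixel"],20)[:2]
        def f(p):
            k=cyl(c,p[:2],p[2],40 if len(p)<4 else p[3])[:,0];return np.r_[k.min(0),k.max(0)]-b-[-.5,-.5,.5,.5]
        s=least_squares(f,[*x0,30,40],diff_step=1e-2);print(c,s.x.round(1),s.cost.round(2))
    m=bot.outline_of("button_top",c)[0]["mask"];r=cv2.minAreaRect(np.argwhere(m)[:,::-1].astype(np.float32))
    print("button",ray(c,r[0],64-0),[ray(c,q,64)[:2].round() for q in cv2.boxPoints(r)])
    m=max(bot.outline_of("cover_edge",c),key=lambda d:d["mask"].sum())["mask"];r=cv2.minAreaRect(np.argwhere(m)[:,::-1].astype(np.float32))
    print("cover",[ray(c,q,68)[:2].round() for q in cv2.boxPoints(r)])
    for t,z in(("stapler",40),("glue_stick",20),("date_stamp",60)):print(t,ray(c,bot.outline_of(t,c)[0]["pixel"],z).round())
E
```

```text
top [372.8 502.   45.9  41.1] 0.0
top [482.4 412.4  29.3  86.1] 0.0
top [521.  315.3  22.8  34.1] 0.0
button [526.50219061 168.3229796   64.        ] [array([538., 193.]), array([546., 149.]), array([515., 144.]), array([507., 188.])]
cover [array([703., 272.]), array([732., 121.]), array([587., 101.]), array([559., 248.])]
stapler [659. 413.  40.]
glue_stick [349. 295.  20.]
date_stamp [589. 499.  60.]
scene [481.6 418.3  32.9  37.5] 0.0
scene [518.4 318.   25.1  28.7] 0.0
scene [372.7 500.9  46.9  48.6] 0.0
button [511.17439428 179.40501861  64.        ] [array([529., 201.]), array([540., 137.]), array([494., 158.]), array([485., 218.])]
cover [array([677., 288.]), array([829., 147.]), array([586., 105.]), array([483., 235.])]
stapler [614. 416.  40.]
glue_stick [340. 300.  20.]
date_stamp [578. 511.  60.]
```

The top view shows the printer at the right (button about (393,193), cover (385,137)). It also shows three rolls, at (236,266), (278,213) and (323,198). The middle one matches 68 mm.

```bash
python3 - <<'E'
from h import *
from scipy.optimize import minimize
def box(T,x0,x1,y0,y1,z0,z1):
    P=np.array([[x,y,z] for x in(x0,x1) for y in(y0,y1) for z in(z0,z1)],float);c,s=np.cos(T[2]),np.sin(T[2])
    return np.c_[T[0]+c*P[:,0]-s*P[:,1],T[1]+s*P[:,0]+c*P[:,1],P[:,2]]
S=4
def rend(c,polys):
    m=np.zeros((400*S,640*S),np.uint8)
    for p in polys: cv2.fillConvexPoly(m,cv2.convexHull(((p+.5)*S).astype(np.float32)).astype(np.int32),1)
    return cv2.resize(m.astype(np.float32),(640,400),interpolation=cv2.INTER_AREA)
iou=lambda a,b:np.minimum(a,b).sum()/np.maximum(a,b).sum()
bot.capture("top");bot.capture("scene")
M={};B={};Rl={}
for c in("top","scene"):
    M[c]=bot.outline_of("printer",c)[0]["mask"].astype(np.float32);B[c]=bot.outline_of("button_top",c)[0]["mask"].astype(np.float32)
    Rl[c]=min(bot.outline_of("label_roll",c)[:3],key=lambda d:np.linalg.norm(ray(c,d["pixel"],30)[:2]-[483,415]))["mask"].astype(np.float32)
pr=lambda c,T:iou(M[c],rend(c,[proj(c,box(T,-128,-42,-75,75,0,42)),proj(c,box(T,-42,107,-75,75,0,68))]))
bt=lambda c,T:iou(B[c],rend(c,[proj(c,box(T,-106,-78,-21,21,42,64))]))
rl=lambda c,T:iou(Rl[c],rend(c,[cyl(c,T,34,40)[:,0]]))
def fit(f,cs,x0,sx):
    x0=np.array(x0);r=minimize(lambda p:-sum(f(c,p) for c in cs),x0,method="Nelder-Mead",options=dict(initial_simplex=np.vstack([x0]+[x0+np.eye(len(x0))[i]*sx[i] for i in range(len(x0))])))
    return r.x.round(3),[round(float(f(c,r.x)),3) for c in cs]
for cs in(["top"],["scene"],["top","scene"]):
    T,q=fit(pr,cs,[613,190,.18],[15,15,.08]);print(cs,"printer",T,q,"btn",T[:2]-92*np.array([np.cos(T[2]),np.sin(T[2])]))
    b,q=fit(lambda c,p:bt(c,[p[0],p[1],.18]),cs,[613,190],[10,10]);print("  btnfit",b-92*np.array([np.cos(.18),np.sin(.18)]),q)
    print("  roll",*fit(rl,cs,[483,415],[8,8]))
E
```

```text
['top'] printer [6.18800e+02 1.81538e+02 1.67000e-01] [0.973] btn [528.07991522 166.24531491]
  btnfit [527.54738026 166.32827924] [0.921]
  roll [484.476 417.053] [0.914]
['scene'] printer [6.18875e+02 1.81421e+02 1.72000e-01] [0.957] btn [528.23251232 165.67490754]
  btnfit [525.68938026 167.16227924] [0.843]
  roll [482.606 418.245] [0.963]
['top', 'scene'] printer [6.17329e+02 1.81347e+02 1.70000e-01] [0.976, 0.955] btn [526.65520144 165.78222389]
  btnfit [526.85238026 166.80627924] [0.913, 0.836]
  roll [483.929 417.277] [0.91, 0.947]
```

View pics/scene0.png

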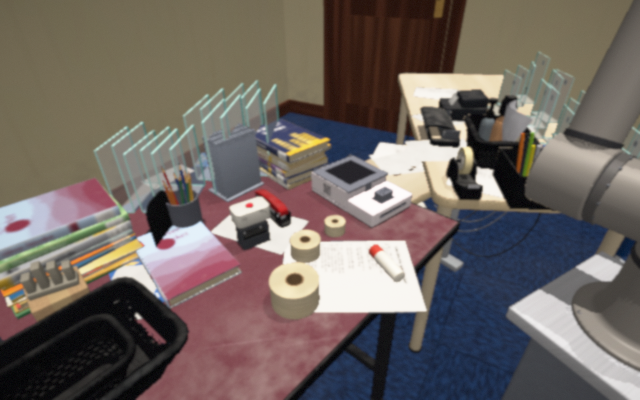

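Nothing tall stands between the arm and the printer. I am setting out with the gripper shut.

```bash
python3 -m jog '[[44,-14,0,0,0,0],[44,-14,0,0,0,0],[44,-14,0,0,0,0],[44,-14,0,0,0,0],[44,-14,0,0,0,0],[32,-31,0,0,0,0],[32,-31,0,0,0,0],[32,-31,0,0,0,0],[32,-31,0,0,0,0],[32,-31,0,0,0,0],[32,-31,0,0,0,0],[0,0,0,0,0,0.093]]' 0
```

```text
time: 3.1
tool_pos: [469.7, -148.4, 226.8]
tcp_rot: [-3.141, -0.001, 0.174]
contact_force: [0.2, -1.1, -0.2]
grip_width: 2.0
finger_force: 0.0
```

```bash
cat > go.py <<'E'
import sys
from h import *
# delta in tool axes to world x y z (TCP) and yaw, tool vertical
x,y,z,yaw=map(float,sys.argv[1:5]);o=bot.get_obs();r=R.from_euler('xyz',o["tcp_rot"])
g=R.from_euler('xyz',[np.pi,0,yaw])
print("t",round(o["time"],2),"pos",o["tool_pos"].round(1),"d",r.inv().apply(np.array([x,y,z])-o["tool_pos"]).round(1),"turn",(r.inv()*g).as_rotvec().round(3),"F",o["contact_force"].round(2),o["grip_width"].round(1))
E
python3 go.py 527 166 110 .17
```

```text
Traceback (most recent call last):
  File "go.py", line 6, in <module>
    print("t",round(o["time"],2),"pos",o["tool_pos"].round(1),"d",r.inv().apply(np.array([x,y,z])-o["tool_pos"]).round(1),"turn",(r.inv()*g).as_rotvec().round(3),"F",o["contact_force"].round(2),o["grip_width"].round(1))
                                                                                                                                                                                                  ^^^^^^^^^^^^^^^^^^^^^
AttributeError: 'float' object has no attribute 'round'
```

```bash
sed -i 's/o\["grip_width"\].round(1)/o["grip_width"]/' go.py; python3 -m jog '[[14,-37.5,0,0,0,0],[14,-37.5,0,0,0,0],[14,-37.5,0,0,0,0],[14,-37.5,0,0,0,0],[14,-37.5,0,0,0,0],[14,-37.5,0,0,0,0],[14,-37.5,0,0,0,0],[14,-37.5,0,0,0,0],[0,0,40,0,0,0],[0,0,40,0,0,0],[0,0,37,0,0,0],[0,0,0,0,0,0]]'; python3 go.py 527 166 70 .17
python3 - <<'E'
from h import *
a=bot.capture("top")[120:250,320:470,::-1];b=bot.capture("scene")[130:260,300:450,::-1]
cv2.imwrite("pics/a.png",cv2.resize(np.hstack([a,b]),None,fx=2.6,fy=2.6))
E
```

```text
time: 4.3
tool_pos: [524.1, 161.4, 105.1]
tcp_rot: [-3.142, 0.01, 0.17]
contact_force: [-0.8, -0.1, 0.6]
grip_width: 0.1
finger_force: 0.0
t 4.3 pos [524.1 161.4 105.1] d [ 4.  -4.  35.1] turn [-0.    0.01  0.  ] F [-0.79 -0.09  0.56] 0.09201759689812404
```

View pics/a.png

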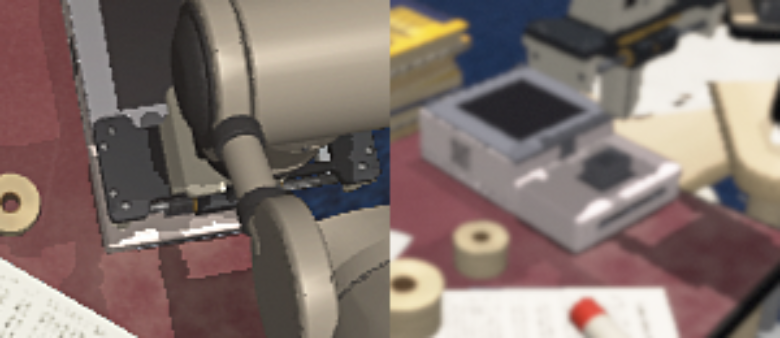

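The top view shows the gripper body over the deck in front of the cover. In the scene view the shut fingers end just above the button. I'll align, then descend and feel for it.

```bash
python3 -m jog '[[4,-4,10,0,0.01,0],[0,0,10,0,0,0],[0,0,10,0,0,0],[0,0,0,0,0,0],[0,0,0,0,0,0]]'; python3 go.py 527 166 64 .17; python3 -c "
from h import *
print(proj('scene',[527,166,105]),proj('scene',[527,166,64]))"
```

```text
time: 4.9
tool_pos: [531.0, 166.4, 80.0]
tcp_rot: [3.141, -0.01, 0.17]
contact_force: [0.4, -0.1, 0.9]
grip_width: 0.1
finger_force: 0.0
t 4.9 pos [531.  166.4  80. ] d [-4.2 -0.3 15.9] turn [ 0.   -0.01 -0.  ] F [ 0.38 -0.09  0.85] 0.13443195687144482
[[384.72233773 174.96671757]] [[383.26610458 189.19847021]]
```

```bash
python3 -m jog '[[-4,0,6,0,-0.01,0],[0,0,6,0,0,0],[0,0,0,0,0,0],[0,0,0,0,0,0]]'; python3 -m jog '[[0,0,1,0,0,0],[0,0,1,0,0,0],[0,0,1,0,0,0],[0,0,1,0,0,0],[0,0,1,0,0,0],[0,0,0,0,0,0]]';python3 -m jog '[[0,0,1,0,0,0],[0,0,1,0,0,0],[0,0,1,0,0,0],[0,0,0,0,0,0]]'; python3 go.py 527 166 64 .17
```

```text
time: 5.3
tool_pos: [526.9, 165.8, 67.4]
tcp_rot: [3.142, 0.0, 0.17]
contact_force: [0.2, -0.2, -0.4]
grip_width: 0.7
finger_force: 0.0
time: 5.9
tool_pos: [527.1, 165.8, 62.6]
tcp_rot: [3.142, -0.0, 0.17]
contact_force: [0.4, 0.1, 0.6]
grip_width: 0.3
finger_force: 0.4
time: 6.3
tool_pos: [527.1, 165.8, 59.6]
tcp_rot: [3.141, -0.0, 0.17]
contact_force: [-0.1, -0.2, 1.1]
grip_width: 0.3
finger_force: 0.6
t 6.3 pos [527.1 165.8  59.6] d [-0.1 -0.2 -4.4] turn [ 0. -0. -0.] F [-0.11 -0.16  1.14] 0.3282989704365067
```

```bash
python3 -m jog '[[0,0,1,0,0,0],[0,0,1,0,0,0],[0,0,0,0,0,0]]' | grep -E "pos|contact"; python3 -m jog '[[0,0,1,0,0,0],[0,0,0,0,0,0]]'| grep -E "pos|contact"
```

```text
tool_pos: [527.1, 165.9, 57.6]
contact_force: [0.6, 0.2, 1.7]
tool_pos: [527.1, 165.8, 56.6]
contact_force: [0.1, 0.6, 2.3]
```

```bash
python3 -m jog '[[0,0,1,0,0,0],[0,0,0,0,0,0]]' | grep -E "pos|contact"; python3 -m jog '[[0,0,1,0,0,0],[0,0,0,0,0,0]]'| grep -E "pos|contact"
```

```text
tool_pos: [527.1, 165.9, 55.6]
contact_force: [-0.0, 0.9, 1.6]
tool_pos: [527.1, 165.8, 54.6]
contact_force: [0.9, 0.6, 1.6]
```

```bash
python3 -m jog '[[0,0,1,0,0,0],[0,0,0,0,0,0]]' | grep -E "pos|contact"; python3 -m jog '[[0,0,1,0,0,0],[0,0,0,0,0,0]]'| grep -E "pos|contact"
```

```text
tool_pos: [527.1, 165.8, 53.6]
contact_force: [0.2, 0.9, 2.4]
tool_pos: [527.1, 165.8, 52.6]
contact_force: [0.7, -0.3, 2.2]
```

```bash
python3 -m jog '[[0,0,1,0,0,0],[0,0,0,0,0,0]]' | grep -E "pos|contact"; python3 -m jog '[[0,0,1,0,0,0],[0,0,0,0,0,0]]'| grep -E "pos|contact"
```

```text
tool_pos: [527.1, 165.9, 51.6]
contact_force: [0.1, 0.8, 3.8]
tool_pos: [527.1, 165.8, 50.6]
contact_force: [0.8, -0.4, 2.2]
```

```bash
python3 -m jog '[[0,0,1,0,0,0],[0,0,0,0,0,0]]' | grep -E "pos|contact"; python3 -m jog '[[0,0,0.5,0,0,0],[0,0,0,0,0,0]]'| grep -E "pos|contact"
```

```text
tool_pos: [527.1, 165.8, 49.6]
contact_force: [0.3, -0.1, 2.6]
tool_pos: [527.1, 165.8, 49.3]
contact_force: [0.7, 0.8, 5.2]
```

Latch met at about z=49.4. I continue in half-millimetre steps.

```bash
python3 -m jog '[[0,0,0.5,0,0,0],[0,0,0.5,0,0,0],[0,0,0,0,0,0]]' | grep -E "pos|contact"; python3 -m jog '[[0,0,0.5,0,0,0],[0,0,0.5,0,0,0],[0,0,0,0,0,0]]'| grep -E "pos|contact"
```

```text
tool_pos: [527.1, 165.9, 48.5]
contact_force: [-0.7, -0.5, 6.3]
tool_pos: [527.1, 165.9, 47.6]
contact_force: [-1.5, -0.1, 6.3]
```

```bash
python3 -m jog '[[0,0,0.5,0,0,0],[0,0,0,0,0,0]]' | grep -E "pos|contact"; python3 -m jog '[[0,0,0.5,0,0,0],[0,0,0,0,0,0]]'| grep -E "pos|contact"
```

```text
tool_pos: [527.1, 165.8, 47.1]
contact_force: [-1.6, 1.0, 7.4]
tool_pos: [527.1, 165.9, 46.7]
contact_force: [-0.7, 0.1, 8.2]
```

```bash
python3 -m jog '[[0,0,0.4,0,0,0],[0,0,0,0,0,0]]' | grep -E "pos|contact"
```

```text
tool_pos: [527.1, 165.9, 46.3]
contact_force: [-1.0, -0.4, 8.3]
```

```bash
python3 -m jog '[[0,0,0.4,0,0,0],[0,0,0,0,0,0]]' | grep -E "pos|contact"
```

```text
tool_pos: [527.1, 165.9, 45.9]
contact_force: [-1.8, 0.2, 8.7]
```

```bash
python3 -m jog '[[0,0,0.3,0,0,0],[0,0,0,0,0,0]]' | grep -E "pos|contact"
```

```text
tool_pos: [527.1, 165.8, 45.7]
contact_force: [-1.3, -0.3, 8.7]
```

```bash
python3 -m jog '[[0,0,0.3,0,0,0],[0,0,0,0,0,0]]' | grep -E "pos|contact"; python3 - <<'E'
from h import *
b=bot.capture("scene")[100:260,280:450,::-1];cv2.imwrite("pics/b.png",cv2.resize(b,None,fx=3,fy=3))
E
```

```text
tool_pos: [527.1, 165.8, 45.4]
contact_force: [-2.0, -0.4, 8.7]
```

View pics/b.png

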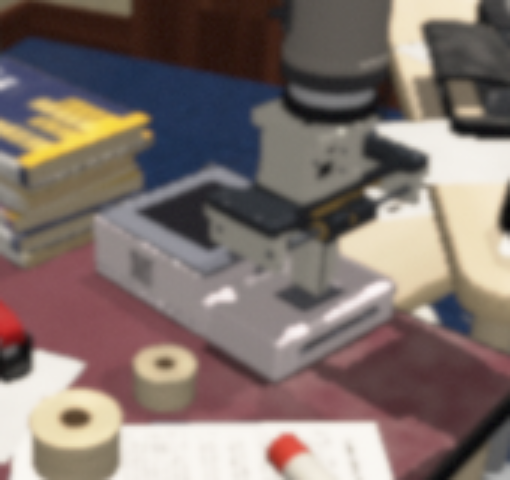

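The cover is still shut, with the fingers squarely on the button. I press on gently.

```bash
python3 -m jog '[[0,0,0.3,0,0,0],[0,0,0,0,0,0],[0,0,0,0,0,0]]' | grep -E "pos|contact"
```

```text
tool_pos: [527.1, 165.8, 45.2]
contact_force: [-1.3, -0.2, 8.5]
```

```bash
python3 -m jog '[[0,0,0.3,0,0,0],[0,0,0,0,0,0],[0,0,0,0,0,0]]' | grep -E "pos|contact"
```

```text
tool_pos: [527.1, 165.9, 44.9]
contact_force: [-1.7, -0.2, 9.4]
```

```bash
python3 -m jog '[[0,0,0.3,0,0,0],[0,0,0,0,0,0],[0,0,0,0,0,0]]' | grep -E "pos|contact"; python3 - <<'E'
from h import *
bot.capture("scene")
print([(round(d["p"],2),d["pixel"],d["mask"].sum()) for d in bot.outline_of("cover_edge","scene")])
E
```

```text
tool_pos: [527.1, 165.9, 44.6]
contact_force: [-2.5, 0.2, 10.1]
[(0.62, [328.0, 137.3], np.int64(2096))]
```

The cover is up. I back off and go over the roll.

```bash
python3 -m jog '[[0,0,-5,0,0,0],[0,0,-15,0,0,0],[0,0,-30,0,0,0],[0,0,-40,0,0,0],[0,0,-35,0,0,0],[0,-42,0,0,0,0],[0,-42,0,0,0,0],[0,-42,0,0,0,0],[0,-42,0,0,0,0],[0,-42,0,0,0,0],[0,-45,0,0,0,0],[0,0,0,0,0,0]]' 100; python3 go.py 483.5 417.5 110 .17
python3 - <<'E'
from h import *
a=bot.capture("top")[60:290,200:450,::-1];b=bot.capture("scene")[90:320,240:450,::-1]
cv2.imwrite("pics/c.png",cv2.resize(np.hstack([a,b]),None,fx=1.7,fy=1.7))
E
```

```text
time: 12.45
tool_pos: [481.6, 421.8, 167.7]
tcp_rot: [-3.14, 0.001, 0.175]
contact_force: [0.8, -0.9, -1.0]
grip_width: 90.0
finger_force: 0.0
t 12.45 pos [481.6 421.8 167.7] d [ 1.2  4.7 57.7] turn [-0.001  0.001  0.005] F [ 0.79 -0.87 -0.99] 90.0428302405761
```

View pics/c.png

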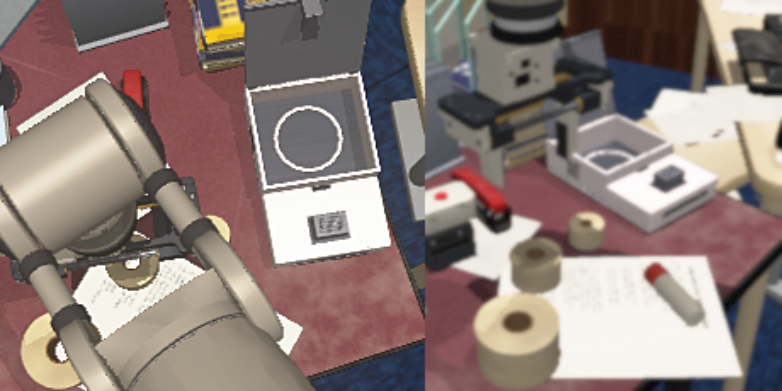

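Cover fully open, button up, nest ring visible at top-view pixel (381,141). I'll descend to pre-grasp.

```bash
python3 -m jog '[[0,0,35,0,0,0],[0,0,35,0,0,0],[0,0,30,0,0,0],[0,0,0,0,0,0],[0,0,0,0,0,0]]' | grep -E "pos|contact"; python3 go.py 483.5 417.5 14 .17; python3 -c "
from h import *
print(ray('top',[381.2,141.2],19))"
```

```text
tool_pos: [484.5, 416.0, 69.2]
contact_force: [-0.2, -0.7, 0.9]
t 13.05 pos [484.5 416.   69.2] d [-0.7 -1.6 55.2] turn [ 0.001  0.001 -0.002] F [-0.22 -0.72  0.94] 91.94929592707386
[651.14172121 186.54011706  19.        ]
```

```bash
python3 -m jog '[[-0.7,-1.6,20,0,0,0],[0,0,20,0,0,0],[0,0,15,0,0,0],[0,0,0,0,0,0],[0,0,0,0,0,0]]' | grep -E "pos|contact"; python3 -m jog '[[0,0,0,0,0,0],[0,0,0,0,0,0],[0,0,0,0,0,0],[0,0,0,0,0,0],[0,0,0,0,0,0],[0,0,0,0,0,0],[0,0,0,0,0,0],[0,0,0,0,0,0]]' 0;  python3 -m jog '[[0,0,-10,0,0,0],[0,0,-25,0,0,0],[0,0,-35,0,0,0],[0,0,-40,0,0,0],[0,0,-26,0,0,0],[0,0,0,0,0,0],[0,0,0,0,0,0]]'
```

```text
tool_pos: [483.7, 418.9, 15.0]
contact_force: [0.5, 0.1, -0.7]
time: 14.35
tool_pos: [483.2, 418.7, 14.3]
tcp_rot: [-3.142, -0.001, 0.17]
contact_force: [-0.5, -2.7, 5.6]
grip_width: 67.2
finger_force: 30.0
time: 15.05
tool_pos: [482.7, 418.5, 149.7]
tcp_rot: [3.142, 0.0, 0.17]
contact_force: [0.5, -0.7, -1.0]
grip_width: 67.4
finger_force: 30.0
```

```bash
python3 go.py 651 187 150 .17; python3 - <<'E'
from h import *
bot.capture("scene");o=bot.get_obs()["tool_pos"]
from scipy.optimize import minimize
d=[(round(d["p"],2),np.round(d["pixel"]),d["mask"].sum()) for d in bot.outline_of("label_roll","scene")];print(d,proj("scene",o+[0,0,6]))
b=bot.capture("scene")[60:320,220:450,::-1];cv2.imwrite("pics/d.png",cv2.resize(b,None,fx=2,fy=2))
E
```

```text
t 15.05 pos [482.7 418.5 149.7] d [126.8 256.6  -0.3] turn [ 0.  0. -0.] F [ 0.48 -0.7  -0.98] 67.36933034211542
[(0.84, array([296., 290.]), np.int64(2397)), (0.74, array([336., 228.]), np.int64(406)), (0.63, array([304., 194.]), np.int64(881))] [[302.61227022 194.49485704]]
```

View pics/d.png

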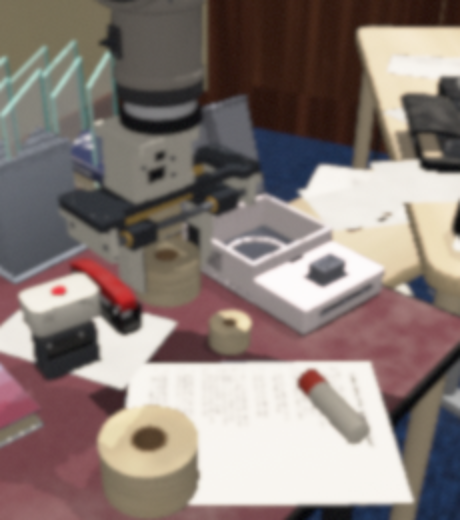

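The roll is held upright. I carry it over the bay.

```bash
python3 -m jog '[[12,24,0,0,0,0],[15,30,0,0,0,0],[17,34,0,0,0,0],[17,34,0,0,0,0],[17,34,0,0,0,0],[17,34,0,0,0,0],[14,30,0,0,0,0],[11,22,0,0,0,0],[6.8,14.6,0,0,0,0],[0,0,0,0,0,0],[0,0,0,0,0,0],[0,0,0,0,0,0]]'; python3 go.py 651 187 26 .17
```

```text
time: 16.4
tool_pos: [650.4, 188.6, 149.6]
tcp_rot: [-3.141, 0.001, 0.171]
contact_force: [-0.3, -0.3, -2.2]
grip_width: 67.3
finger_force: 30.0
t 16.4 pos [650.4 188.6 149.6] d [  0.4   1.7 123.6] turn [-0.     0.001  0.001] F [-0.35 -0.33 -2.19] 67.25257751757871
```

```bash
python3 -m jog '[[0.5,1.6,25,0,0,0],[0,0,30,0,0,0],[0,0,30,0,0,0],[0,0,20,0,0,0],[0,0,0,0,0,0],[0,0,0,0,0,0],[0,0,0,0,0,0]]'|grep -E "pos|contact"; python3 go.py 651 187 26.3 .17; python3 - <<'E'
from h import *
a=bot.capture("top")[80:200,320:450,::-1];b=bot.capture("scene")[120:240,300:430,::-1]
cv2.imwrite("pics/e.png",cv2.resize(np.hstack([a,b]),None,fx=3,fy=3))
E
```

```text
tool_pos: [653.0, 186.5, 46.8]
contact_force: [-0.1, -0.5, -1.3]
t 17.1 pos [653.  186.5  46.8] d [-2.  -0.9 20.5] turn [ 0.    -0.003  0.001] F [-0.11 -0.54 -1.27] 67.29900627106339
```

View pics/e.png

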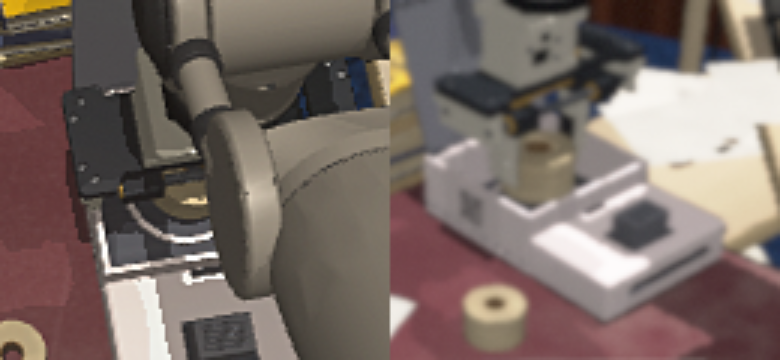

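The roll is over the nest, with the fingers clear of the walls. I lower it while feeling for contact.

```bash
python3 -m jog '[[-1.6,-0.9,4,0,-0.003,0],[0,0,4,0,0,0],[0,0,4,0,0,0],[0,0,3,0,0,0],[0,0,0,0,0,0],[0,0,0,0,0,0]]'|grep -E "pos|contact"; python3 go.py 651 187 26.3 .17;  python3 -m jog '[[0,0,1,0,0,0],[0,0,1,0,0,0],[0,0,1,0,0,0],[0,0,0,0,0,0]]'|grep -E "pos|contact"
```

```text
tool_pos: [650.3, 186.2, 29.6]
contact_force: [-0.2, -0.0, -1.3]
t 17.8 pos [650.3 186.2  29.6] d [ 0.8 -0.7  3.3] turn [ 0.     0.003 -0.   ] F [-0.21 -0.03 -1.26] 67.20278338367218
tool_pos: [650.2, 186.2, 26.7]
contact_force: [-0.2, 0.0, -1.0]
```

```bash
python3 -m jog '[[0,0,0.5,0,0.003,0],[0,0,0,0,0,0]]'|grep -E "pos|contact";python3 -m jog '[[0,0,0.5,0,0,0],[0,0,0,0,0,0]]'|grep -E "pos|contact"
```

```text
tool_pos: [650.3, 186.2, 26.4]
contact_force: [-0.4, -0.8, -1.0]
tool_pos: [650.4, 186.3, 26.4]
contact_force: [-1.9, 0.0, 2.9]
```

Contact is at the expected height, so the roll is on the floor of the nest. I open part way and withdraw upward.

```bash
python3 -m jog '[[0,0,0,0,0,0],[0,0,0,0,0,0],[0,0,0,0,0,0],[0,0,0,0,0,0],[0,0,0,0,0,0]]' 88; python3 -m jog '[[0,0,-5,0,0,0],[0,0,-15,0,0,0],[0,0,-30,0,0,0],[0,0,-40,0,0,0],[0,0,-40,0,0,0],[-40,0,0,0,0,0],[-40,-20,0,0,0,0],[-40,-30,0,0,0,0],[-40,-30,0,0,0,0],[0,-40,0,0,0,0],[0,-40,0,0,0,0],[0,0,0,0,0,0]]'; python3 - <<'E'
from h import *
a=bot.capture("top")[80:280,220:450,::-1];b=bot.capture("scene")[90:290,240:450,::-1]
cv2.imwrite("pics/f.png",cv2.resize(np.hstack([a,b]),None,fx=1.8,fy=1.8))
E
```

```text
time: 19.1
tool_pos: [650.3, 186.2, 25.7]
tcp_rot: [3.141, 0.0, 0.17]
contact_force: [0.4, -0.4, -0.2]
grip_width: 81.0
finger_force: 0.0
time: 20.3
tool_pos: [464.6, 321.1, 157.6]
tcp_rot: [-3.139, -0.003, 0.174]
contact_force: [1.1, 0.3, -0.1]
grip_width: 81.0
finger_force: 0.0
```

View pics/f.png

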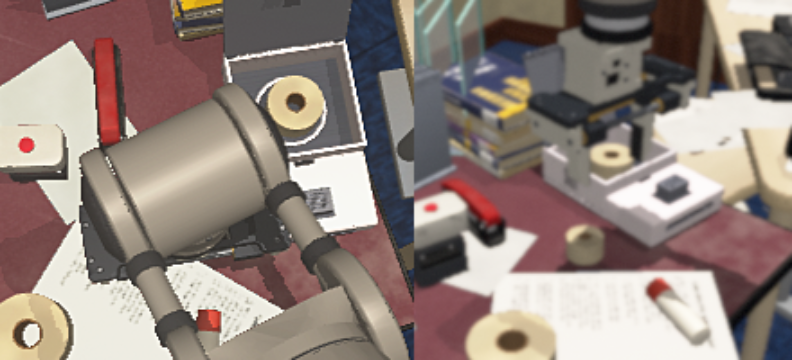

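```bash
python3 -m jog '[[0,0,0,0,0,0],[0,0,0,0,0,0],[0,0,0,0,0,0]]'|grep -E "pos"; python3 - <<'E'
from h import *
print(ray("top",[383.9,136.8],52))
bot.capture("top")
for d in bot.outline_of("label_roll","top"):
    r=cv2.minEnclosingCircle(np.argwhere(d["mask"])[:,::-1].astype(np.float32));print(d["p"],r,ray("top",d["pixel"],52))
k=cyl("top",[650.4,186.3],34,40);print(proj("top",[650.4,186.3,52]))
E
```

```text
tool_pos: [466.0, 316.0, 156.0]
[651.21334929 184.71402718  52.        ]
0.65 ((383.5, 138.40908813476562), 16.778310775756836) [655.52881515 186.36870174  52.        ]
0.55 ((236.3207550048828, 266.0377502441406), 24.436965942382812) [371.02465823 508.81530341  52.        ]
0.23 ((398.08209228515625, 191.276123046875), 6.992159366607666) [527.52618118 155.98277315  52.        ]
[[383.18107771 137.15721979]]
```

The roll's top is centred at (651,185) at nest height, the cover is open, the button is up and the arm is clear.

```bash
python3 -c "
from plant import bot
print(bot.close_job())"
```

```text
the job is handed in; nothing more can be done
None
```

The job is handed in (no verdict came back): the latch let go at about 10 N measured on the button, the cover swung open untouched, and the roll rests released in the nest, about 2 mm from its centre.

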